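Jack up the microscope platform at its failed mount and hold it

ROBOT

A 6-joint arm with a two-finger parallel gripper is mounted at the origin on the work surface. World frame = base frame: x ahead of the robot, y to its left, z up, the work surface at z = 0. Lengths are in m, angles in rad, forces in N, time in s.
With the tool pointing down it reaches from about 0.35 to 0.975 m from the base axis. Payload 7.1 kg.
Tool frame: the origin (TCP) lies at the very end of the fingers, on their centre line; the grasp point (between the pads) lies 19 mm behind it (robot.grasp_offset is the distance from the TCP to the grasp point, in m); z points along the fingers, y is the line along which they close (so a half turn about z gives the same grasp; the last joint's range is limited). The gripper opens to 88 mm and grips with 3 to 60 N. Pads are 20 mm wide; open, the fingers measure 115 mm over their backs; the gripper's body (75 mm by 178 mm) begins 61 mm behind the grasp point.
Start: joints at [1.25, 0.423, 1.63, -0, 1.089, -0.019], TCP at [0.186, 0.597, 0.223] pointing down, gripper open.
Joint ranges: [-3, 3], [-0.9, 2.11], [0.09, 2.58], [-1.31, 4.45], [0.11, 2.69], [-2.54, 2.54]. Speed limits (rad/s): [2.39, 2.39, 3.01, 3.14, 3.14, 3.14].

INTERFACE

Orientations are given as a unit quaternion [x, y, z, w].
In Python, from cell import robot gives the robot as it stands.
- The arm moves only by the tool apply_moves, never from a script. Its argument "commands" is a list of rows, each an object of numbers: "x", "y", "z": the shift along the tool's x, y, z in mm; "ax", "ay", "az": the turn, a rotation vector about the tool's x, y, z in degrees. In form: [{"x": .., "y": .., "z": .., "ax": .., "ay": .., "az": ..}, ...]. A call has 1 to 20 rows; each row shifts and turns the commanded pose from where the row before left it, along the tool's axes as they then stand; what a row does not reach is not made up. A row lasts 1/10 s, in which the tool goes at most 50 mm and 8.59 degrees, less where a joint would pass 70% of its speed; a pose out of reach is approached as far as the arm can. A call is refused whole if a number of a shift passes 50 or a number of a turn 8.59, either way. A call with a gripper value outside its range is refused whole. "hand" is the finger opening in mm, from 0 to 87.8, set as the call begins (left out, the last holds). The fingers move at their own pace and stop on an object; "force" is the grip in N (left out, the last holds). Time passes only in rows, so rows that do not move let the fingers close. It gives the time, the measured TCP pose, the force, the opening and the grip force at its end, in the units of the state.
- robot.get_state(): the state, without advancing time (a new reading comes with each control period).
- robot.camera(name): name is "scene" or "top"; returns the picture (480x640x3 uint8, red, green, blue); there is no depth.
- robot.get_calibration(name): a dict with "K" (3x3 intrinsics, pixels), "position" and "rotation" of the camera in the world. Camera axes: x right, y up, looking along -z (the intrinsics and any distortion apply to the point x, -y, -z); pixel columns grow to the right and rows downward; lengths in m; the calibration is good to about 2 mm. A picture is of the moment at which its call begins. get_calibration takes no time and is no camera call.
- robot.hand_in(): hands the job in; it is judged then, once.
The state is a dict: "t": time; "q": joint angles; "qvel": joint speeds; "joint_torque": joint torques, N m; "tool_pos": TCP position; "tool_rot": TCP orientation; "force": force on the tool from outside, world axes, zero at the start; "wrist_torque": the same for the moment, N m; "gripper_width": finger opening in m; "gripper_force": force on a finger pad.
Only numpy, scipy, OpenCV 4.12 (cv2) and the standard library are available. Lean on these libraries where they do the work, as an engineer would, in place of code of your own. Each camera call takes 0.05 s, during which the arm holds its last target. There are 200 camera calls.

TASK

One of the two vibration mounts along the open edge of the microscope platform, where the two marked lift lugs are, has gone flat: set the lever jack on the bench with its saddle squarely under the marked lift lug next to that flat mount, and let go of the jack. Pump the handle once as a trial so that the platform visibly comes up, let the handle come all the way back up so that the platform sits down again, then pump it right down to the stop and finish while holding it there, so that the jack alone carries that side while a colleague changes the mount. Do not push or lift the platform with the robot, and leave the other things on the bench where they are.

Things in the scene. Friction and masses are not known exactly. Their poses are not given: they have to be found in the camera images.
- jack: Lever jack's steel frame, loose (jack 0.74 kg in all). Base plate 135 x 64 x 6 mm, x = -70 to +65 mm; on it two upright cheek plates side by side along y, 42 mm over their outsides, 67 mm long in x, tops 62 mm up. Origin: on the underside, below the lever's pivot (36 mm up). x points from the handle to the saddle, z up. Only the rising handle is higher than the cheeks.
- jack_grip (a point): Centre of the jack's two cheek plates, 45 mm above its underside, 11.5 mm behind the pivot, near the centre of mass. Axes as jack. Grip here from above, fingers closing along y across the 42 mm.
- saddle_top (a point): Centre of the top of the jack's saddle, a round steel disc 32 mm across that stays level. With the handle up it is 48 mm in front (+x) of the pivot and 34 mm above the jack's underside; at the handle's stop 61 mm up. It shifts less than 2 mm horizontally over the stroke.
- handle (a joint): Pump handle of the jack, rad: 0 up (a spring holds it there), grows as it is pushed down, 0.55 at the stop. The saddle meets the lug at about 0.25, then the lug rises about 5 mm per 0.1 rad, about 13 mm in all. Pushing at the pad takes 2 to 4 N before contact, 10 to 20 N under load. No ratchet: let go, the load comes down and the handle returns.
- handle_pad (a point): Centre of the top face of the flat rubber pad on the handle's end (66 x 38 mm, 18 mm thick); push down here. It swings about the jack's pivot: 119 mm behind it (-x) and 115 mm above the bench with the handle up, 142 mm behind and 41 mm up at the stop. The pad's face slopes upwards away from the pivot by 0.52 rad with the handle up, and is level at the stop.
- platform: Aluminium microscope platform, 340 x 340 x 30 mm, top 86 mm above the bench, an upright microscope fixed on it (about 9 kg together). It tips up about its two mounts on the right (-y) side. x runs along the edge with the lift lugs, y from the right-hand mounts towards that edge; origin on the tipping line, 56 mm above the bench.
- lift_near (a point): Marked lift point nearer the robot: centre of the underside of a steel lug 60 mm wide and 10 mm thick that sticks out 54 mm from the platform's edge (a raised ring on its top, right above this point). The point is 27 mm out from the edge, 46 mm above the bench when the platform sits down. Axes as platform; y points straight out of the edge.
- lift_far (a point): The other marked lift point, farther from the robot, 140 mm along the same edge; alike in all else.
- flat_mount: The failed vibration mount: steel foot 50 mm across, rubber squashed to a bulging ring, 49 mm high in all with its stud, so that it no longer reaches the platform's forked ear above it. Fixed at one end of the platform's edge, 80 mm along that edge from the lift lug next to it and 220 mm from the other. Origin: centre of its underside.
- good_mount: The sound mount at the other end of the same edge, 91 mm high, its stud with a round cap standing up through the forked ear. Fixed. Origin: centre of its underside.
- spare_mount: Bystander: new mount standing ready on the bench, 50 mm across, 91 mm high. Origin: centre of its underside.
- oil_bottle: Bystander: small amber bottle, 32 mm across, 72 mm high. Origin: centre of its underside.
- slide_box: Bystander: grey slide box 104 x 89 x 37 mm. Origin: centre of its underside.
- mouse: Bystander: computer mouse 100 x 60 x 32 mm. Origin: centre of its underside.
- marker_pen: Bystander: marker pen lying down, 130 mm long, 12 mm thick. Origin: under its middle.
- spanner: Bystander: spanner lying down, 130 mm long. Origin: under its middle.
- petri_dish: Bystander: clear dish 92 mm across, 15 mm high. Origin: centre of its underside.
Things that resemble listed ones, but are neither listed nor needed, are in the scene too. Of the things that look like the jack, the larger one is meant.

How it is judged:
On the way, in this order (a step that is already met when the one before it is completed fails the run):
1. the jack stands on the bench, let go, handle up, its saddle under the lug next to the flat mount (within 14 mm) (((horizontal distance between lift_near and flat_mount below 0.13 m and horizontal distance between saddle_top and lift_near below 0.014 m and height (world z) of lift_near below 0.048 m) or (horizontal distance between lift_far and flat_mount below 0.13 m and horizontal distance between saddle_top and lift_far below 0.014 m and height (world z) of lift_far below 0.048 m)) and height (world z) of jack below 0.005 m and angle between jack's own z axis and vertical below 0.06 rad and value of joint handle below 0.12 rad and contact force between the fingers and jack below 0.3 N), for 0.2 s.
2. trial pump: the jack raises that lug by at least 3 mm (((horizontal distance between lift_near and flat_mount below 0.13 m and horizontal distance between saddle_top and lift_near below 0.014 m and height (world z) of lift_near above 0.049 m) or (horizontal distance between lift_far and flat_mount below 0.13 m and horizontal distance between saddle_top and lift_far below 0.014 m and height (world z) of lift_far above 0.049 m)) and height (world z) of jack below 0.005 m and angle between jack's own z axis and vertical below 0.06 rad and contact force between jack and platform above 8 N), for 0.1 s.
3. handle back up, the platform sits down again, the saddle still under the lug (((horizontal distance between lift_near and flat_mount below 0.13 m and horizontal distance between saddle_top and lift_near below 0.014 m and height (world z) of lift_near below 0.0475 m) or (horizontal distance between lift_far and flat_mount below 0.13 m and horizontal distance between saddle_top and lift_far below 0.014 m and height (world z) of lift_far below 0.0475 m)) and height (world z) of jack below 0.005 m and angle between jack's own z axis and vertical below 0.06 rad and value of joint handle below 0.15 rad), for 0.1 s.
4. handle pumped down to its stop: that lug is up by at least 9 mm on the jack (((horizontal distance between lift_near and flat_mount below 0.13 m and horizontal distance between saddle_top and lift_near below 0.014 m and height (world z) of lift_near above 0.055 m) or (horizontal distance between lift_far and flat_mount below 0.13 m and horizontal distance between saddle_top and lift_far below 0.014 m and height (world z) of lift_far above 0.055 m)) and height (world z) of jack below 0.005 m and angle between jack's own z axis and vertical below 0.06 rad and value of joint handle above 0.48 rad), for 0.2 s.
At the end, for the whole second after the job is handed in: Handle held down by the robot (joint over 0.48 rad, over 4 N), jack flat on the bench, saddle within 14 mm of the marked point of the lug next to the flat mount, that lug at least 9 mm above its resting height, carried by the jack; the robot not touching the platform (all of step 4 and contact force between the fingers and jack above 4 N and contact force between jack and platform above 8 N and contact force between each of the arm, the fingers and platform below 0.5 N and linear speed of jack below 0.02 m/s); the arm keeps its last pose, push and grip.
It fails at once if the robot pushes or lifts the platform itself (over 8 N) (contact force between any of the arm, the fingers and platform above 8 N).
It fails at once if a bystander is moved by more than 30 mm (distance of any of spare_mount, oil_bottle, slide_box, mouse, marker_pen, spanner, petri_dish from where it was at the start of the episode above 0.03 m).
It also fails if it takes over 58 s, if anything falls off the work surface, if the arm or the gripper's body presses on something with over 40 N, if the wrist force passes 120 N, or if a joint passes its speed limit or range.

## Working session

There is one attempt and no reset: what is moved stays moved. The work goes in short steps, Python scripts to look and compute and a tool call to move; the robot and the scene stay as the last step left them, time stands still between calls to the robot, and variables do not carry over. Pictures are saved under pics/ and viewed, at most 13 in all, crops included, and the job is handed in when it is done.

Besides the shell and the picture viewer there is one more tool, called after "Call:" in YAML: its name, and indented under it one key for each argument. apply_moves: Moves the arm, as the interface text tells. Its arguments: {"type":"object","properties":{"commands":{"type":"array","items":{"type":"object","properties":{"x":{"type":"number"},"y":{"type":"number"},"z":{"type":"number"},"ax":{"type":"number"},"ay":{"type":"number"},"az":{"type":"number"}}}},"hand":{"type":"number"},"force":{"type":"number"}},"required":["commands"]}

```bash
mkdir -p pics; python3 - <<'E'
from cell import robot
import cv2
for n in("scene","top"):
    im=robot.camera(n); cv2.imwrite(f"pics/{n}0.png",im[:,:,::-1]); c=robot.get_calibration(n); print(n,c)
s=robot.get_state();print(s['t'],s['tool_pos'],s['tool_rot'],s['force'])
E
```

```text
scene {'K': array([[593.53471613,   0.        , 320.57953253],
       [  0.        , 593.53471613, 248.25084185],
       [  0.        ,   0.        ,   1.        ]]), 'position': array([1.00211362, 0.46320455, 1.13368324]), 'rotation': array([0.09307526, 0.26350128, 0.9011594 , 0.33138469])}
top {'K': array([[523.64557447,   0.        , 315.22450645],
       [  0.        , 523.64557447, 240.58649066],
       [  0.        ,   0.        ,   1.        ]]), 'position': array([ 0.47167226, -0.03766977,  1.2240569 ]), 'rotation': array([-0.04027033,  0.03313309,  0.71579482, -0.69636073])}
0.1 [0.18561878 0.59627976 0.2219983 ] [ 1.50337276e-01  9.88634537e-01 -6.66585171e-04 -1.02900367e-04] [ 0.38326757 -0.04841742 -0.35216514]
```

View pics/scene0.png

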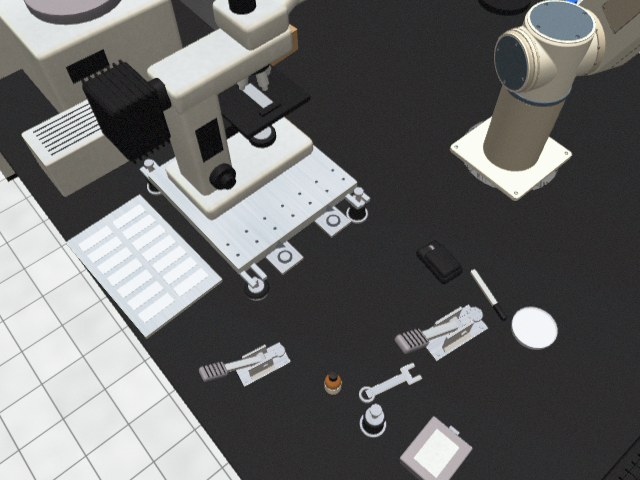

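View pics/top0.png

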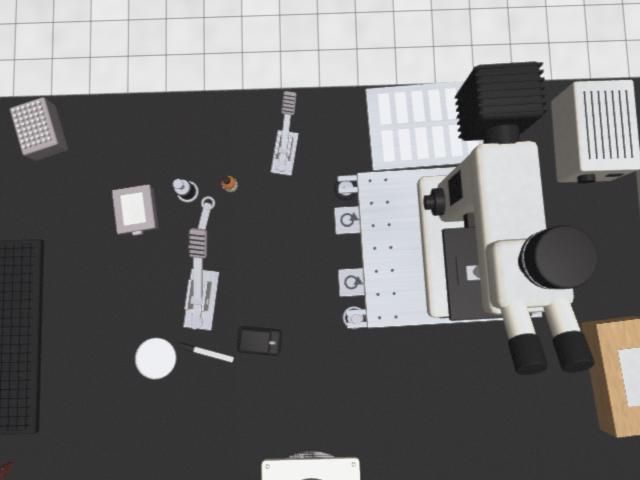

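The top view shows the larger jack at (200,290), saddle end towards the robot. The lugs are at (348,220) and (351,282), with mounts at (346,187) and (354,317). I'll zoom in next to see which mount is flat and where the jack's corners are.

```bash
python3 - <<'E'
import cv2,numpy as np
t=cv2.imread("pics/top0.png");s=cv2.imread("pics/scene0.png")
def c(im,x,y,w,h,k):return cv2.resize(im[y:y+h,x:x+w],None,fx=k,fy=k,interpolation=cv2.INTER_CUBIC)
a=c(t,160,220,80,120,5) # 400x600
b=c(t,320,165,66,166,3.6)
d=cv2.resize(b,(240,600))
cv2.imwrite("pics/c1.png",np.hstack([a,d]))
e=c(s,230,175,150,130,4)
f=c(s,385,295,110,75,5)
cv2.imwrite("pics/c2.png",e); cv2.imwrite("pics/c3.png",f)
E
```

```text
(no output)
```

View pics/c1.png

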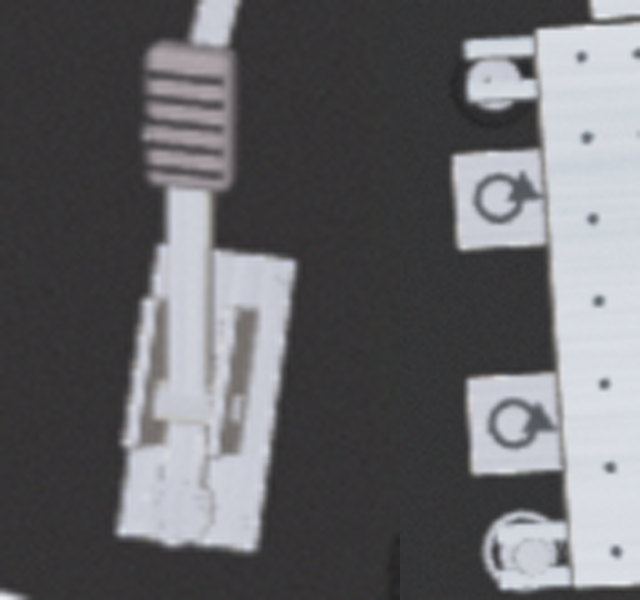

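View pics/c2.png

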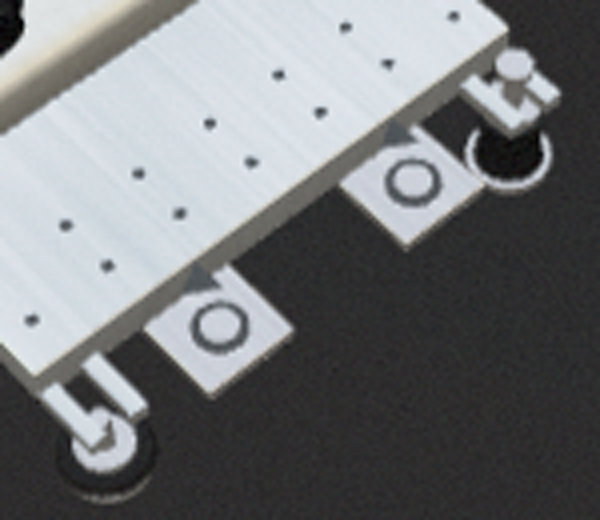

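View pics/c3.png

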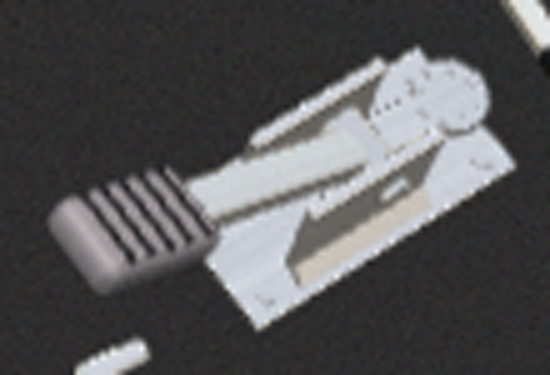

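Crop findings:
- **Flat mount:** the far mount, with its stud not reaching the fork, at (257,287) in the scene view. The far lug is therefore the target.
- **Far ring:** crop c1 (499,199) and c2 (220,327).
- **Jack base corners:** c1 (296,260), (257,551) and (117,537), and c3 (515,165) and (260,330).

```bash
cat > h.py <<'E'
import numpy as np
from scipy.spatial.transform import Rotation as R
from cell import robot
C={n:robot.get_calibration(n) for n in("scene","top")}
def ray(n,p):
    c=C[n];d=np.linalg.inv(c["K"])@[p[0],p[1],1]
    return np.array(c["position"]),R.from_quat(c["rotation"]).apply([d[0],-d[1],-d[2]])
def plane(n,p,z):
    o,d=ray(n,p);return o+d*(z-o[2])/d[2]
def tri(p1,p2):
    A=np.zeros((3,3));b=np.zeros(3);L=[ray("scene",p1),ray("top",p2)]
    for o,d in L:
        d=d/np.linalg.norm(d);M=np.eye(3)-np.outer(d,d);A+=M;b+=M@o
    return np.linalg.solve(A,b)
E
python3 - <<'E'
from h import *
np.set_printoptions(precision=4,suppress=True)
T=lambda u,v:((u+.5)/5-.5+160,(v+.5)/5-.5+220)
B=lambda u,v:((u-400+.5)/3.636-.5+320,(v+.5)/3.614-.5+165)
S=lambda u,v:((u+.5)/4-.5+230,(v+.5)/4-.5+175)
F=lambda u,v:((u+.5)/5-.5+385,(v+.5)/5-.5+295)
fr=B(499,199),S(220,327);nr=B(514,424),S(413,183)
for t,s in(fr,nr):print("ring",plane("top",t,.057),plane("scene",s,.057),tri(s,t))
print("platform edge",plane("top",B(537,32),.086),plane("top",B(574,586),.086))
for n,p in(("rr",(296,260)),("fr",(257,551)),("fl",(117,537)),("rl",(158,245))):print(n,plane("top",T(*p),.006))
for p in((515,165),(260,330),(205,260),(455,95)):print("sc",plane("scene",F(*p),.006),plane("scene",F(*p),.034))
print("saddle top",plane("top",T(185,515),.034))
print("pad",plane("top",T(190,115),.115),plane("scene",F(125,215),.115))
print("flat",plane("top",B(492,85),.049),"spanner tip",plane("top",(208,203),0.005))
E
```

```text
ring [ 0.6387 -0.0999  0.057 ] [ 0.6368 -0.0982  0.057 ] [ 0.6377 -0.099   0.0574]
ring [ 0.4989 -0.1044  0.057 ] [ 0.4972 -0.1022  0.057 ] [ 0.4979 -0.1035  0.0566]
platform edge [ 0.737  -0.1249  0.086 ] [ 0.4014 -0.1349  0.086 ]
rr [0.5325 0.1994 0.006 ]
fr [0.399  0.2185 0.006 ]
fl [0.4071 0.2831 0.006 ]
rl [0.5413 0.2639 0.006 ]
sc [0.4074 0.2843 0.006 ] [0.4222 0.2887 0.034 ]
sc [0.5402 0.2661 0.006 ] [0.5517 0.271  0.034 ]
sc [0.5354 0.2307 0.006 ] [0.5469 0.2365 0.034 ]
sc [0.4021 0.2466 0.006 ] [0.417 0.252 0.034]
saddle top [0.4176 0.245  0.034 ]
pad [0.5902 0.2231 0.115 ] [0.5902 0.2214 0.115 ]
flat [ 0.7125 -0.0984  0.049 ] spanner tip [0.6953 0.2239 0.005 ]
```

Call:
apply_moves:
  commands:
    - {"x": -16, "y": -10.5}
    - {"x": -32, "y": -21}
    - {"x": -32, "y": -21}
    - {"x": -32, "y": -21}
    - {"x": -32, "y": -21}
    - {"x": -32, "y": -21}
    - {"x": -32, "y": -21}
    - {"x": -32, "y": -21}
    - {"x": -32, "y": -21}
    - {"x": -32, "y": -21}
    - {"x": -32, "y": -21}
    - {"x": -32, "y": -21}
    - {"x": -16, "y": -10.5}
    - {"x": -1.9, "y": -0.8}
  hand: 87.8

```text
invalid input at $.commands[0]: expected keys x, y, z, ax, ay, az
```

Call:
apply_moves:
  commands:
    - {"az": 8.5}
    - {"az": 8.5}
    - {"az": 8.5}
    - {"az": 8.5}
    - {"az": 8.5}
    - {"az": 8.5}
    - {"az": 8.5}
    - {"az": 8.5}
    - {"az": 8.5}
    - {"az": 8.5}
    - {"az": 8.5}
    - {"az": 8.5}
    - {"az": 8.5}
    - {"az": 8.5}
    - {"az": 8.5}
    - {"az": 8.5}
    - {"az": 8.5}
    - {"az": 8.5}
    - {"az": 8.5}
    - {"az": 8.5}

```text
invalid input at $.commands[0]: expected keys x, y, z, ax, ay, az
```

```bash
cat >> h.py <<'E'
def goto(p,yaw):
    "shift in tool axes (mm) and az (deg) to reach p with tool y at yaw (deg)"
    s=robot.get_state();r=R.from_quat(s["tool_rot"]);d=r.inv().apply(np.array(p)-s["tool_pos"])*1000
    y=r.apply([0,1,0]);cur=np.degrees(np.arctan2(y[1],y[0]))
    print("t",s["t"],"pos",np.round(s["tool_pos"],4),"yaw",round(cur,2),"z",np.round(r.apply([0,0,1]),3),"shift",np.round(d,1),"az",round(-((yaw-cur+180)%360-180),2),"F",np.round(s["force"],2),"w",s["gripper_width"],s["gripper_force"],"q",np.round(s["q"],2))
E
python3 -c "
from h import *
goto((.479,.2404,.026),-98.0)"
```

```text
t 0.1 pos [0.1856 0.5963 0.222 ] yaw 72.71 z [-0.    -0.001 -1.   ] shift [-385.9 -252.3  196.3] az 170.71 F [ 0.38 -0.05 -0.35] w 0.08766042906205607 0.0 q [ 1.25  0.42  1.63 -0.    1.09 -0.02]
```

All six keys are needed in every row.

Call:
apply_moves:
  commands:
    - {"x": -16, "y": -10.5, "z": 0, "ax": 0, "ay": 0, "az": 0}
    - {"x": -32, "y": -21, "z": 0, "ax": 0, "ay": 0, "az": 0}
    - {"x": -32, "y": -21, "z": 0, "ax": 0, "ay": 0, "az": 0}
    - {"x": -32, "y": -21, "z": 0, "ax": 0, "ay": 0, "az": 0}
    - {"x": -32, "y": -21, "z": 0, "ax": 0, "ay": 0, "az": 0}
    - {"x": -32, "y": -21, "z": 0, "ax": 0, "ay": 0, "az": 0}
    - {"x": -32, "y": -21, "z": 0, "ax": 0, "ay": 0, "az": 0}
    - {"x": -32, "y": -21, "z": 0, "ax": 0, "ay": 0, "az": 0}
    - {"x": -32, "y": -21, "z": 0, "ax": 0, "ay": 0, "az": 0}
    - {"x": -32, "y": -21, "z": 0, "ax": 0, "ay": 0, "az": 0}
    - {"x": -32, "y": -21, "z": 0, "ax": 0, "ay": 0, "az": 0}
    - {"x": -32, "y": -21, "z": 0, "ax": 0, "ay": 0, "az": 0}
    - {"x": -16, "y": -10.5, "z": 0, "ax": 0, "ay": 0, "az": 0}
  hand: 87.8

```text
t: 1.4
tool_pos: [0.4787, 0.2388, 0.2226]
tool_rot: [0.151, 0.988, -0.0, 0.0]
force: [0.3, 0.0, 0.5]
gripper_width: 0.0877
gripper_force: 0.0
```

Call:
apply_moves:
  commands:
    - {"x": 0, "y": 0, "z": 0, "ax": 0, "ay": 0, "az": 8.5}
    - {"x": 0, "y": 0, "z": 0, "ax": 0, "ay": 0, "az": 8.5}
    - {"x": 0, "y": 0, "z": 0, "ax": 0, "ay": 0, "az": 8.5}
    - {"x": 0, "y": 0, "z": 0, "ax": 0, "ay": 0, "az": 8.5}
    - {"x": 0, "y": 0, "z": 0, "ax": 0, "ay": 0, "az": 8.5}
    - {"x": 0, "y": 0, "z": 0, "ax": 0, "ay": 0, "az": 8.5}
    - {"x": 0, "y": 0, "z": 0, "ax": 0, "ay": 0, "az": 8.5}
    - {"x": 0, "y": 0, "z": 0, "ax": 0, "ay": 0, "az": 8.5}
    - {"x": 0, "y": 0, "z": 0, "ax": 0, "ay": 0, "az": 8.5}
    - {"x": 0, "y": 0, "z": 0, "ax": 0, "ay": 0, "az": 8.5}
    - {"x": 0, "y": 0, "z": 0, "ax": 0, "ay": 0, "az": 8.5}
    - {"x": 0, "y": 0, "z": 0, "ax": 0, "ay": 0, "az": 8.5}
    - {"x": 0, "y": 0, "z": 0, "ax": 0, "ay": 0, "az": 8.5}
    - {"x": 0, "y": 0, "z": 0, "ax": 0, "ay": 0, "az": 8.5}
    - {"x": 0, "y": 0, "z": 0, "ax": 0, "ay": 0, "az": 8.5}
    - {"x": 0, "y": 0, "z": 0, "ax": 0, "ay": 0, "az": 8.5}
    - {"x": 0, "y": 0, "z": 0, "ax": 0, "ay": 0, "az": 8.5}
    - {"x": 0, "y": 0, "z": 0, "ax": 0, "ay": 0, "az": 8.5}
    - {"x": 0, "y": 0, "z": 0, "ax": 0, "ay": 0, "az": 8.5}
    - {"x": 0, "y": 0, "z": 0, "ax": 0, "ay": 0, "az": 8.5}

```text
t: 3.4
tool_pos: [0.4771, 0.2409, 0.2225]
tool_rot: [0.998, -0.067, -0.0, 0.0]
force: [-0.1, -0.3, 0.1]
gripper_width: 0.0878
gripper_force: 0.0
```

```bash
python3 -c "
from h import *
goto((.479,.2404,.026),-98.0)"
```

```text
t 3.4 pos [0.4771 0.2409 0.2225] yaw -97.66 z [-0.001 -0.001 -1.   ] shift [2.000e+00 1.000e-01 1.965e+02] az 0.34 F [-0.14 -0.28  0.11] w 0.0877561566557825 0.0 q [ 0.45  0.29  1.83 -0.    1.02  2.15]
```

Call:
apply_moves:
  commands:
    - {"x": 2, "y": 0, "z": 20, "ax": 0, "ay": 0, "az": 0.3}
    - {"x": 0, "y": 0, "z": 35, "ax": 0, "ay": 0, "az": 0}
    - {"x": 0, "y": 0, "z": 35, "ax": 0, "ay": 0, "az": 0}
    - {"x": 0, "y": 0, "z": 35, "ax": 0, "ay": 0, "az": 0}
    - {"x": 0, "y": 0, "z": 25, "ax": 0, "ay": 0, "az": 0}
    - {"x": 0, "y": 0, "z": 20, "ax": 0, "ay": 0, "az": 0}
    - {"x": 0, "y": 0, "z": 15, "ax": 0, "ay": 0, "az": 0}
    - {"x": 0, "y": 0, "z": 11, "ax": 0, "ay": 0, "az": 0}
    - {"x": 0, "y": 0, "z": 0, "ax": 0, "ay": 0, "az": 0}

```text
t: 4.3
tool_pos: [0.4788, 0.2411, 0.0257]
tool_rot: [0.998, -0.066, -0.001, 0.001]
force: [-0.0, 0.2, -1.1]
gripper_width: 0.0877
gripper_force: 0.0
```

Call:
apply_moves:
  commands:
    - {"x": 0, "y": 0, "z": 0, "ax": 0, "ay": 0, "az": 0}
    - {"x": 0, "y": 0, "z": 0, "ax": 0, "ay": 0, "az": 0}
    - {"x": 0, "y": 0, "z": 0, "ax": 0, "ay": 0, "az": 0}
    - {"x": 0, "y": 0, "z": 0, "ax": 0, "ay": 0, "az": 0}
    - {"x": 0, "y": 0, "z": 0, "ax": 0, "ay": 0, "az": 0}
    - {"x": 0, "y": 0, "z": 0, "ax": 0, "ay": 0, "az": 0}
    - {"x": 0, "y": 0, "z": 0, "ax": 0, "ay": 0, "az": 0}
    - {"x": 0, "y": 0, "z": 0, "ax": 0, "ay": 0, "az": 0}
  hand: 25
  force: 35

```text
t: 5.1
tool_pos: [0.4796, 0.2419, 0.0269]
tool_rot: [0.998, -0.066, 0.0, -0.0]
force: [-1.0, 1.2, 4.1]
gripper_width: 0.0421
gripper_force: 34.9
```

```bash
python3 -c "
from h import *
goto((.479,.2404,.026),-98.0)"
```

```text
t 5.1 pos [0.4796 0.2419 0.0269] yaw -97.59 z [ 0.  0. -1.] shift [-0.4  1.6  0.9] az 0.41 F [-1.02  1.18  4.13] w 0.042057975068048745 34.930352568626404 q [0.44 0.6  1.92 0.   0.62 2.15]
```

Call:
apply_moves:
  commands:
    - {"x": 0, "y": 0, "z": -5, "ax": 0, "ay": 0, "az": 0}
    - {"x": 0, "y": 0, "z": -20, "ax": 0, "ay": 0, "az": 0}
    - {"x": 0, "y": 0, "z": -25, "ax": 0, "ay": 0, "az": 0}
    - {"x": 0, "y": 0, "z": -20, "ax": 0, "ay": 0, "az": 0}
    - {"x": 0, "y": 0, "z": 0, "ax": 0, "ay": 0, "az": 0}

```text
t: 5.6
tool_pos: [0.4804, 0.2421, 0.0984]
tool_rot: [0.998, -0.066, 0.001, -0.001]
force: [1.5, 0.5, -6.9]
gripper_width: 0.0419
gripper_force: 34.9
```

```bash
python3 - <<'E'
from h import *
import cv2
t=cv2.imread("pics/top0.png")
c=cv2.resize(t[80:185,255:320],None,fx=5,fy=5,interpolation=cv2.INTER_CUBIC)
im=robot.camera("scene")[:,:,::-1];cv2.imwrite("pics/scene1.png",im)
d=cv2.resize(im[280:400,190:300],None,fx=4,fy=4,interpolation=cv2.INTER_CUBIC)
o=np.zeros((525,325+440,3),np.uint8);o[:525,:325]=c;o[:480,325:]=d;cv2.imwrite("pics/c4.png",o)
goto((.6326,.0665,.09),1.8)
E
```

```text
t 5.65 pos [0.4796 0.2417 0.0971] yaw -97.59 z [ 0.001  0.    -1.   ] shift [174.8 153.5   7.2] az -99.39 F [ 0.24 -0.34 -7.83] w 0.041954926709380766 34.9242228269577 q [ 0.44  0.48  1.9  -0.    0.76  2.15]
```

View pics/c4.png

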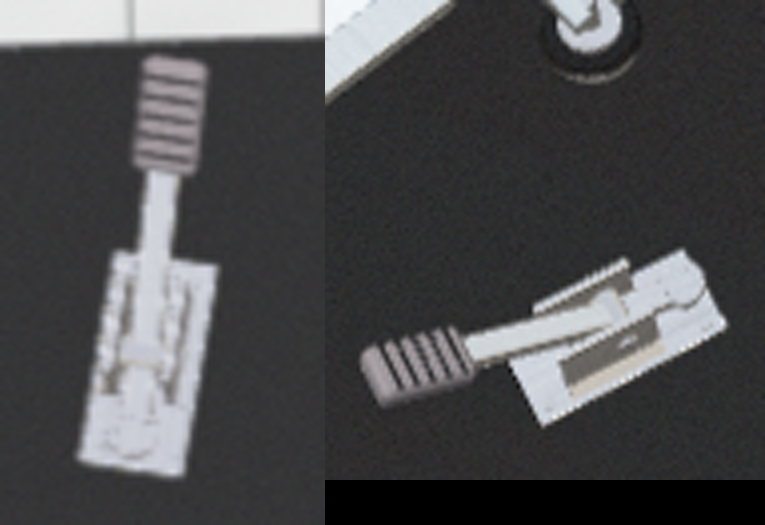

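View pics/scene1.png

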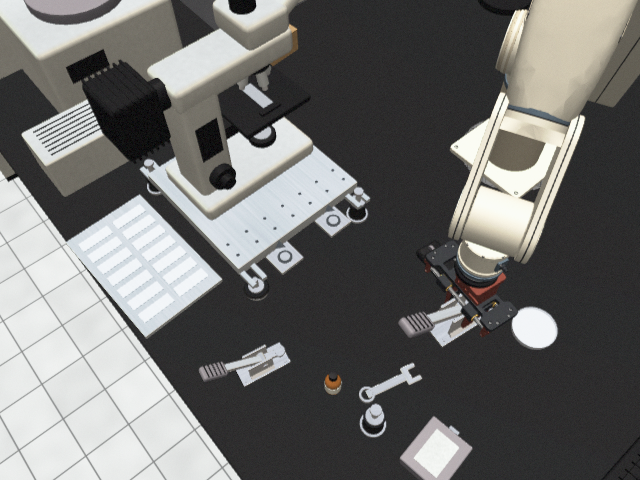

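Crop c4 shows the small look-alike jack with its front corners at top (271,172.4) and (292,175.2). It's close to where I plan to bring the big jack's handle, so I'll check the clearance.

```bash
python3 - <<'E'
from h import *
for p in((271,172.4),(292,175.2),(298.5,133),(278,131)):print(plane("top",p,.006).round(4))
print(plane("scene",(290,361),.006).round(4))
E
```

```text
[0.7644 0.0735 0.006 ]
[0.7561 0.0238 0.006 ]
[0.8584 0.0059 0.006 ]
[0.8649 0.0549 0.006 ]
[0.7648 0.0759 0.006 ]
```

Call:
apply_moves:
  commands:
    - {"x": 12, "y": 10.5, "z": 0, "ax": 0, "ay": 0, "az": 0}
    - {"x": 25, "y": 22, "z": 0, "ax": 0, "ay": 0, "az": 0}
    - {"x": 33, "y": 29, "z": 0, "ax": 0, "ay": 0, "az": 0}
    - {"x": 35, "y": 31, "z": 0, "ax": 0, "ay": 0, "az": 0}
    - {"x": 33, "y": 29, "z": 0, "ax": 0, "ay": 0, "az": 0}
    - {"x": 25, "y": 22, "z": 0, "ax": 0, "ay": 0, "az": 0}
    - {"x": 12, "y": 10, "z": 0, "ax": 0, "ay": 0, "az": 0}

```text
t: 6.35
tool_pos: [0.6337, 0.0629, 0.0947]
tool_rot: [0.998, -0.068, -0.001, 0.0]
force: [0.0, 0.3, -7.4]
gripper_width: 0.042
gripper_force: 34.9
```

Call:
apply_moves:
  commands:
    - {"x": 0, "y": 0, "z": 0, "ax": 0, "ay": 0, "az": -4}
    - {"x": 0, "y": 0, "z": 0, "ax": 0, "ay": 0, "az": -7}
    - {"x": 0, "y": 0, "z": 0, "ax": 0, "ay": 0, "az": -8}
    - {"x": 0, "y": 0, "z": 0, "ax": 0, "ay": 0, "az": -8}
    - {"x": 0, "y": 0, "z": 0, "ax": 0, "ay": 0, "az": -8}
    - {"x": 0, "y": 0, "z": 0, "ax": 0, "ay": 0, "az": -8}
    - {"x": 0, "y": 0, "z": 0, "ax": 0, "ay": 0, "az": -8}
    - {"x": 0, "y": 0, "z": 0, "ax": 0, "ay": 0, "az": -8}
    - {"x": 0, "y": 0, "z": 0, "ax": 0, "ay": 0, "az": -8}
    - {"x": 0, "y": 0, "z": 0, "ax": 0, "ay": 0, "az": -8}
    - {"x": 0, "y": 0, "z": 0, "ax": 0, "ay": 0, "az": -8}
    - {"x": 0, "y": 0, "z": 0, "ax": 0, "ay": 0, "az": -8}
    - {"x": 0, "y": 0, "z": 0, "ax": 0, "ay": 0, "az": -6}
    - {"x": 0, "y": 0, "z": 0, "ax": 0, "ay": 0, "az": -2.4}
    - {"x": 0, "y": 0, "z": 0, "ax": 0, "ay": 0, "az": 0}

```text
t: 7.85
tool_pos: [0.6313, 0.0663, 0.0949]
tool_rot: [0.696, 0.718, -0.001, -0.001]
force: [0.3, -0.4, -7.5]
gripper_width: 0.0419
gripper_force: 34.9
```

```bash
python3 -c "
from h import *
goto((.6326,.0665,.030),1.8)
import cv2
cv2.imwrite('pics/scene2.png',robot.camera('scene')[:,:,::-1])
a=robot.camera('top')[:,:,::-1];b=cv2.imread('pics/scene2.png')
cv2.imwrite('pics/c5.png',cv2.vconcat([cv2.resize(b[200:400,180:460],(700,500))]))
"
```

```text
t 7.85 pos [0.6313 0.0663 0.0949] yaw 1.84 z [-0.003 -0.    -1.   ] shift [ 0.2  1.5 64.9] az 0.04 F [ 0.33 -0.39 -7.47] w 0.041946654112697206 34.92408335208893 q [ 0.09  0.6   1.68 -0.    0.87  0.05]
```

View pics/c5.png

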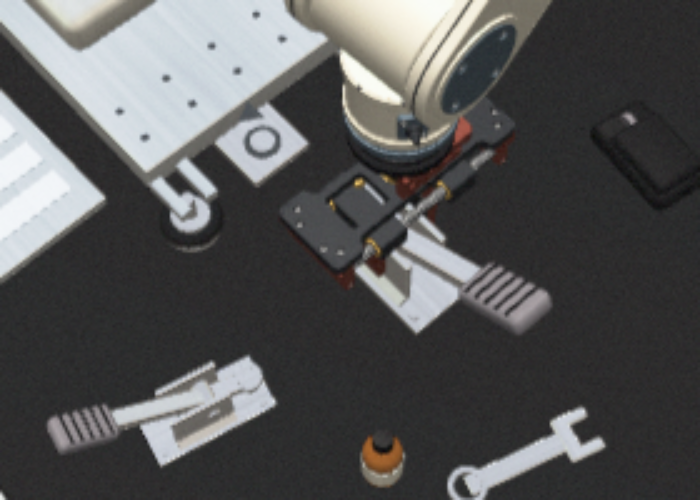

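Call:
apply_moves:
  commands:
    - {"x": 0, "y": 1.5, "z": 10, "ax": 0, "ay": 0, "az": 0}
    - {"x": 0, "y": 0, "z": 20, "ax": 0, "ay": 0, "az": 0}
    - {"x": 0, "y": 0, "z": 20, "ax": 0, "ay": 0, "az": 0}
    - {"x": 0, "y": 0, "z": 10, "ax": 0, "ay": 0, "az": 0}
    - {"x": 0, "y": 0, "z": 4, "ax": 0, "ay": 0, "az": 0}
    - {"x": 0, "y": 0, "z": 0, "ax": 0, "ay": 0, "az": 0}
    - {"x": 0, "y": 0, "z": 0, "ax": 0, "ay": 0, "az": 0}

```text
t: 8.65
tool_pos: [0.6348, 0.0666, 0.0333]
tool_rot: [0.696, 0.718, 0.0, 0.0]
force: [0.2, -0.4, -7.2]
gripper_width: 0.0422
gripper_force: 34.9
```

```bash
python3 -c "
from h import *
goto((.6357,-.0335,.030),1.8)"
```

```text
t 8.65 pos [0.6348 0.0666 0.0333] yaw 1.8 z [ 0.001  0.    -1.   ] shift [-100.    -2.3    3.3] az 0.0 F [ 0.24 -0.44 -7.21] w 0.0422249529519073 34.92435157299042 q [0.09 0.69 1.69 0.   0.76 0.05]
```

Call:
apply_moves:
  commands:
    - {"x": -8, "y": -2, "z": 2, "ax": 0, "ay": 0, "az": 0}
    - {"x": -15, "y": 0, "z": 0, "ax": 0, "ay": 0, "az": 0}
    - {"x": -15, "y": 0, "z": 0, "ax": 0, "ay": 0, "az": 0}
    - {"x": -15, "y": 0, "z": 0, "ax": 0, "ay": 0, "az": 0}
    - {"x": -15, "y": 0, "z": 0, "ax": 0, "ay": 0, "az": 0}
    - {"x": -12, "y": 0, "z": 0, "ax": 0, "ay": 0, "az": 0}
    - {"x": -8, "y": 0, "z": 0, "ax": 0, "ay": 0, "az": 0}
    - {"x": -5, "y": 0, "z": 0, "ax": 0, "ay": 0, "az": 0}
    - {"x": 0, "y": 0, "z": 0, "ax": 0, "ay": 0, "az": 0}
    - {"x": 0, "y": 0, "z": 0, "ax": 0, "ay": 0, "az": 0}

```text
t: 9.65
tool_pos: [0.635, -0.0262, 0.0306]
tool_rot: [0.696, 0.718, 0.0, -0.0]
force: [-1.1, -0.2, -7.3]
gripper_width: 0.0418
gripper_force: 34.9
```

```bash
python3 -c "
from h import *
goto((.6357,-.0335,.0265),1.8)
import cv2
b=robot.camera('scene')[:,:,::-1];cv2.imwrite('pics/c6.png',cv2.resize(b[200:350,200:420],(792,540),interpolation=2))
"
```

```text
t 9.65 pos [ 0.635  -0.0262  0.0306] yaw 1.81 z [-0.  0. -1.] shift [-7.3  0.4  4.1] az 0.01 F [-1.05 -0.19 -7.35] w 0.04184789795104931 34.92424964904785 q [-0.06  0.69  1.69  0.    0.76 -0.09]
```

View pics/c6.png

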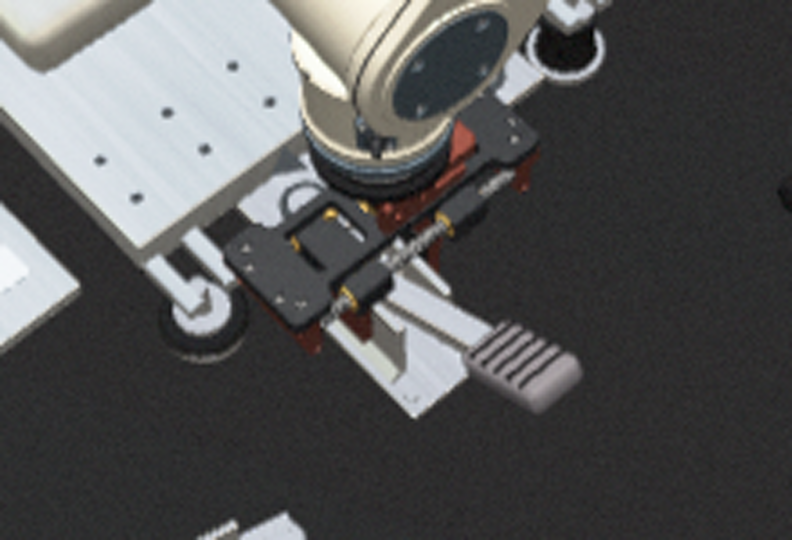

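Call:
apply_moves:
  commands:
    - {"x": -3, "y": 0.3, "z": 0, "ax": 0, "ay": 0, "az": 0}
    - {"x": -2, "y": 0, "z": 0, "ax": 0, "ay": 0, "az": 0}
    - {"x": -1.5, "y": 0, "z": 0, "ax": 0, "ay": 0, "az": 0}
    - {"x": 0, "y": 0, "z": 0, "ax": 0, "ay": 0, "az": 0}
    - {"x": 0, "y": 0, "z": 2, "ax": 0, "ay": 0, "az": 0}
    - {"x": 0, "y": 0, "z": 1.5, "ax": 0, "ay": 0, "az": 0}
    - {"x": 0, "y": 0, "z": 1, "ax": 0, "ay": 0, "az": 0}
    - {"x": 0, "y": 0, "z": 0, "ax": 0, "ay": 0, "az": 0}
    - {"x": 0, "y": 0, "z": 0, "ax": 0, "ay": 0, "az": 0}

```text
t: 10.6
tool_pos: [0.6356, -0.033, 0.0269]
tool_rot: [0.696, 0.718, -0.0, 0.0]
force: [-4.5, 0.3, 5.3]
gripper_width: 0.0418
gripper_force: 34.9
```

```bash
python3 -c "
from h import *
goto((.6357,-.0335,.0265),1.8)
import cv2
b=robot.camera('scene')[:,:,::-1];cv2.imwrite('pics/c7.png',b)
"
```

```text
t 10.6 pos [ 0.6356 -0.033   0.0269] yaw 1.81 z [ 0. -0. -1.] shift [-0.5  0.1  0.4] az 0.01 F [-4.47  0.31  5.28] w 0.04182892685517345 34.92869853973389 q [-0.07  0.7   1.69 -0.    0.75 -0.1 ]
```

Call:
apply_moves:
  commands:
    - {"x": 0, "y": 0, "z": -0.5, "ax": 0, "ay": 0, "az": 0}
    - {"x": 0, "y": 0, "z": 0, "ax": 0, "ay": 0, "az": 0}
    - {"x": 0, "y": 0, "z": 0, "ax": 0, "ay": 0, "az": 0}
    - {"x": 0, "y": 0, "z": 0, "ax": 0, "ay": 0, "az": 0}
    - {"x": 0, "y": 0, "z": 0, "ax": 0, "ay": 0, "az": 0}
    - {"x": 0, "y": 0, "z": -10, "ax": 0, "ay": 0, "az": 0}
    - {"x": 0, "y": 0, "z": -25, "ax": 0, "ay": 0, "az": 0}
    - {"x": 0, "y": 0, "z": -35, "ax": 0, "ay": 0, "az": 0}
    - {"x": 0, "y": 0, "z": -35, "ax": 0, "ay": 0, "az": 0}
    - {"x": 0, "y": 0, "z": -35, "ax": 0, "ay": 0, "az": 0}
    - {"x": 0, "y": 0, "z": -30, "ax": 0, "ay": 0, "az": 0}
    - {"x": 25, "y": 0, "z": -15, "ax": 0, "ay": 0, "az": 0}
    - {"x": 40, "y": 0, "z": 0, "ax": 0, "ay": 0, "az": 0}
    - {"x": 40, "y": 0, "z": 0, "ax": 0, "ay": 0, "az": 0}
    - {"x": 40, "y": 0, "z": 0, "ax": 0, "ay": 0, "az": 0}
    - {"x": 35, "y": 0, "z": 0, "ax": 0, "ay": 0, "az": 0}
    - {"x": 20, "y": 0, "z": 0, "ax": 0, "ay": 0, "az": 0}
    - {"x": 0, "y": 0, "z": 0, "ax": 0, "ay": 0, "az": 0}
  hand: 80

```text
t: 12.45
tool_pos: [0.629, 0.1696, 0.2124]
tool_rot: [0.695, 0.719, 0.001, 0.0]
force: [0.6, 0.1, 0.2]
gripper_width: 0.0803
gripper_force: 0.0
```

```bash
python3 -c "
from h import *
goto((.6357,.073,.2),1.8)
import cv2
b=robot.camera('scene')[:,:,::-1];t=robot.camera('top')[:,:,::-1];cv2.imwrite('pics/s8.png',b);cv2.imwrite('pics/t8.png',t)
cv2.imwrite('pics/c8.png',cv2.hconcat([cv2.resize(b[215:335,230:350],(400,400),interpolation=2),cv2.resize(t[160:280,260:380],(400,400),interpolation=2)]))
"
```

```text
t 12.45 pos [0.629  0.1696 0.2124] yaw 1.99 z [ 0.001  0.001 -1.   ] shift [-96.7   3.3  12.3] az 0.19 F [0.58 0.11 0.24] w 0.0802579057025129 0.0 q [0.24 0.47 1.58 0.   1.09 0.21]
```

View pics/c8.png

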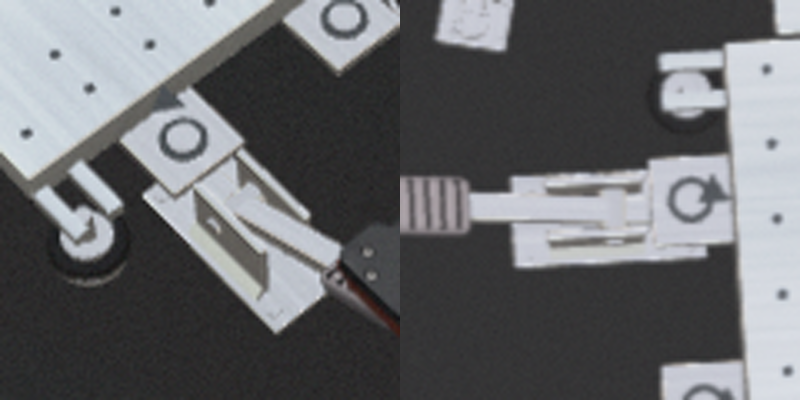

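```bash
python3 - <<'E'
from h import *
k=1/.3
T=lambda u,v:((u-400+.5)/k-.5+260,(v+.5)/k-.5+160)
S=lambda u,v:((u+.5)/k-.5+230,(v+.5)/k-.5+215)
a=plane("top",T(511,178),.006);b=plane("top",T(515,268),.006);c=plane("top",T(708,257),.006)
ring=plane("top",T(691,199),.057);sr=plane("scene",S(184,138),.057)
print(a,b,c,ring,sr,plane("scene",S(277,332),.006))
ax=(c-b)/np.linalg.norm(c-b);m=(a+b)/2
print(np.linalg.norm(c-b),np.linalg.norm(a-b),"yaw",np.degrees(np.arctan2(ax[1],ax[0])))
sad=m+ax*.118;print("saddle",sad,"err",sad-ring,"pad up",m-ax*.049,"stop",m-ax*.072)
E
```

```text
[0.66538266 0.02356499 0.006     ] [0.60144147 0.02219468 0.006     ] [ 0.60538857 -0.1134118   0.006     ] [ 0.63946163 -0.10013087  0.057     ] [ 0.63591011 -0.0985342   0.057     ] [0.66336995 0.02578204 0.006     ]
0.13566391852385581 0.06395587712873484 yaw -88.33276159625106
saddle [ 0.63684524 -0.09507021  0.006     ] err [-0.00261639  0.00506066 -0.051     ] pad up [0.63198642 0.07185909 0.006     ] stop [0.63131725 0.09484936 0.006     ]
```

The jack is well placed: the saddle is about 5 mm short of the ring and within 3 mm sideways. Next I close the fingers and go above the pad.

Call:
apply_moves:
  commands:
    - {"x": -15, "y": 3, "z": 5, "ax": 0, "ay": 0, "az": 0}
    - {"x": -30, "y": 0, "z": 15, "ax": 0, "ay": 0, "az": 0}
    - {"x": -30, "y": 0, "z": 20, "ax": 0, "ay": 0, "az": 0}
    - {"x": -17, "y": 0, "z": 15, "ax": 0, "ay": 0, "az": 0}
    - {"x": -5.5, "y": 0, "z": 12, "ax": 0, "ay": 0, "az": 0}
    - {"x": 0, "y": 0, "z": 0, "ax": 0, "ay": 0, "az": 0}
    - {"x": 0, "y": 0, "z": 0, "ax": 0, "ay": 0, "az": 0}
    - {"x": 0, "y": 0, "z": 0, "ax": 0, "ay": 0, "az": 0}
  hand: 0

```text
t: 13.35
tool_pos: [0.636, 0.0705, 0.1455]
tool_rot: [0.696, 0.719, 0.001, 0.0]
force: [-0.6, -0.5, 0.5]
gripper_width: 0.0194
gripper_force: 0.0
```

```bash
python3 -c "
from h import *
goto((.632,.072,.121),1.8)"
```

```text
t 13.35 pos [0.636  0.0705 0.1455] yaw 1.86 z [ 0.001  0.    -1.   ] shift [ 1.6 -3.9 24.5] az 0.06 F [-0.59 -0.48  0.48] w 0.019370843541837064 0.0 q [0.09 0.53 1.65 0.   0.96 0.06]
```

Call:
apply_moves:
  commands:
    - {"x": 1.5, "y": -4, "z": 8, "ax": 0, "ay": 0, "az": 0}
    - {"x": 0, "y": 0, "z": 8, "ax": 0, "ay": 0, "az": 0}
    - {"x": 0, "y": 0, "z": 8, "ax": 0, "ay": 0, "az": 0}
    - {"x": 3.6, "y": 0, "z": 6.5, "ax": 0, "ay": 0, "az": 0}
    - {"x": 3.6, "y": 0, "z": 6.5, "ax": 0, "ay": 0, "az": 0}
    - {"x": 3.1, "y": 0, "z": 7, "ax": 0, "ay": 0, "az": 0}
    - {"x": 3.1, "y": 0, "z": 7, "ax": 0, "ay": 0, "az": 0}
    - {"x": 0, "y": 0, "z": 0, "ax": 0, "ay": 0, "az": 0}

```text
t: 14.15
tool_pos: [0.6306, 0.0848, 0.0926]
tool_rot: [0.696, 0.718, -0.0, -0.0]
force: [-0.5, 0.8, 1.8]
gripper_width: 0.0005
gripper_force: 1.1
```

```bash
python3 -c "
from h import *
goto((.632,.090,.078),1.8)"
```

```text
t 14.15 pos [0.6306 0.0848 0.0926] yaw 1.83 z [-0.001  0.    -1.   ] shift [ 5.2  1.6 14.6] az 0.03 F [-0.54  0.78  1.84] w 0.00048066046410698396 1.1047290326678194 q [0.11 0.6  1.68 0.   0.86 0.08]
```

Contact is light (2 N), as expected. I push on to about 0.4 rad.

Call:
apply_moves:
  commands:
    - {"x": 2.5, "y": 1, "z": 7, "ax": 0, "ay": 0, "az": 0}
    - {"x": 2.5, "y": 0, "z": 7, "ax": 0, "ay": 0, "az": 0}
    - {"x": 1.7, "y": 0, "z": 7, "ax": 0, "ay": 0, "az": 0}
    - {"x": 1.7, "y": 0, "z": 7, "ax": 0, "ay": 0, "az": 0}
    - {"x": 0.5, "y": 0, "z": 3, "ax": 0, "ay": 0, "az": 0}
    - {"x": 0, "y": 0, "z": 0, "ax": 0, "ay": 0, "az": 0}
    - {"x": 0, "y": 0, "z": 0, "ax": 0, "ay": 0, "az": 0}
    - {"x": 0, "y": 0, "z": 0, "ax": 0, "ay": 0, "az": 0}

```text
t: 14.95
tool_pos: [0.6324, 0.0933, 0.0638]
tool_rot: [0.696, 0.718, 0.001, 0.001]
force: [-3.7, -0.7, 13.0]
gripper_width: 0.0003
gripper_force: 6.4
```

```bash
python3 -c "
from h import *
goto((.632,.072,.145),1.8)
import cv2
b=robot.camera('scene')[:,:,::-1];t=robot.camera('top')[:,:,::-1]
cv2.imwrite('pics/c9.png',cv2.hconcat([cv2.resize(b[215:335,230:350],(400,400),interpolation=2),cv2.resize(t[160:280,260:380],(400,400),interpolation=2)]))
# lug ring displacement by patch match
s0=cv2.imread('pics/s8.png');P=s0[236:276,266:304]
r=cv2.matchTemplate(b[220:300,250:320],P,cv2.TM_CCOEFF_NORMED);print(cv2.minMaxLoc(r),'ref',(16,16))"
```

```text
t 14.95 pos [0.6324 0.0933 0.0638] yaw 1.8 z [ 0.002  0.    -1.   ] shift [-21.3  -0.9 -81.2] az 0.0 F [-3.72 -0.73 13.05] w 0.0002879772945359216 6.433966179611161 q [ 0.13  0.65  1.68 -0.    0.81  0.1 ]
(-0.3456237018108368, 0.9555218815803528, (0, 35), (16, 14)) ref (16, 16)
```

View pics/c9.png

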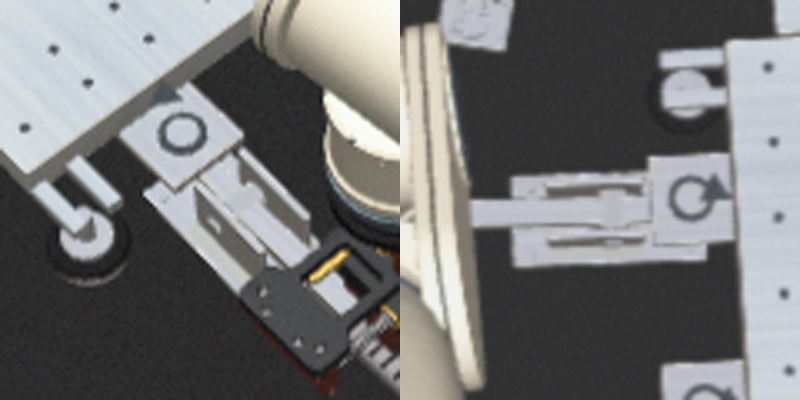

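The crop shows the lug up by about 2 px in the scene view (ring from y=138 to 132 in the crop). The load is 13 N and the jack base hasn't moved. I return along the arc and release the pad.

Call:
apply_moves:
  commands:
    - {"x": -2, "y": 0, "z": -7, "ax": 0, "ay": 0, "az": 0}
    - {"x": -2, "y": 0, "z": -7, "ax": 0, "ay": 0, "az": 0}
    - {"x": -2.5, "y": 0, "z": -7, "ax": 0, "ay": 0, "az": 0}
    - {"x": -2.5, "y": 0, "z": -7, "ax": 0, "ay": 0, "az": 0}
    - {"x": -3, "y": 0, "z": -7, "ax": 0, "ay": 0, "az": 0}
    - {"x": -3, "y": 0, "z": -7, "ax": 0, "ay": 0, "az": 0}
    - {"x": -3, "y": 0, "z": -7, "ax": 0, "ay": 0, "az": 0}
    - {"x": -3, "y": 0, "z": -9, "ax": 0, "ay": 0, "az": 0}
    - {"x": 0, "y": 0, "z": -12, "ax": 0, "ay": 0, "az": 0}
    - {"x": 0, "y": 0, "z": -11, "ax": 0, "ay": 0, "az": 0}
    - {"x": 0, "y": 0, "z": 0, "ax": 0, "ay": 0, "az": 0}
    - {"x": 0, "y": 0, "z": 0, "ax": 0, "ay": 0, "az": 0}
    - {"x": 0, "y": 0, "z": 0, "ax": 0, "ay": 0, "az": 0}
    - {"x": 0, "y": 0, "z": 0, "ax": 0, "ay": 0, "az": 0}

```text
t: 16.45
tool_pos: [0.6318, 0.0723, 0.1431]
tool_rot: [0.696, 0.718, -0.0, -0.0]
force: [-0.5, -0.5, 0.0]
gripper_width: 0.0006
gripper_force: 0.0
```

```bash
python3 -c "
from h import *
goto((.632,.072,.121),1.8)
import cv2
b=robot.camera('scene')[:,:,::-1];t=robot.camera('top')[:,:,::-1]
s0=cv2.imread('pics/s8.png');P=s0[236:276,266:304]
print(cv2.minMaxLoc(cv2.matchTemplate(b[220:300,250:320],P,cv2.TM_CCOEFF_NORMED)),'ref',(16,16))
t0=cv2.imread('pics/t8.png');P=t0[205:245,290:330]
print(cv2.minMaxLoc(cv2.matchTemplate(t[195:255,280:340],P,cv2.TM_CCOEFF_NORMED)),'ref',(10,10))"
```

```text
t 16.45 pos [0.6318 0.0723 0.1431] yaw 1.82 z [-0.001 -0.    -1.   ] shift [-0.3  0.2 22.1] az 0.02 F [-0.54 -0.46  0.04] w 0.0006004519341869498 0.0 q [0.1  0.53 1.66 0.   0.95 0.06]
(-0.3281415104866028, 0.8982507586479187, (0, 35), (16, 16)) ref (16, 16)
(-0.02283220738172531, 0.9774060845375061, (4, 20), (10, 10)) ref (10, 10)
```

The platform sits down again, the handle is free and the jack hasn't moved. Now the full pump to the stop.

Call:
apply_moves:
  commands:
    - {"x": 0, "y": 0, "z": 11, "ax": 0, "ay": 0, "az": 0}
    - {"x": 0, "y": 0, "z": 11, "ax": 0, "ay": 0, "az": 0}
    - {"x": 3.6, "y": 0, "z": 6.5, "ax": 0, "ay": 0, "az": 0}
    - {"x": 3.6, "y": 0, "z": 6.5, "ax": 0, "ay": 0, "az": 0}
    - {"x": 3.1, "y": 0, "z": 7, "ax": 0, "ay": 0, "az": 0}
    - {"x": 3.1, "y": 0, "z": 7, "ax": 0, "ay": 0, "az": 0}
    - {"x": 2.4, "y": 0, "z": 7, "ax": 0, "ay": 0, "az": 0}
    - {"x": 2.4, "y": 0, "z": 7, "ax": 0, "ay": 0, "az": 0}
    - {"x": 1.7, "y": 0, "z": 7, "ax": 0, "ay": 0, "az": 0}
    - {"x": 1.7, "y": 0, "z": 7, "ax": 0, "ay": 0, "az": 0}
    - {"x": 1, "y": 0, "z": 7, "ax": 0, "ay": 0, "az": 0}
    - {"x": 1, "y": 0, "z": 7, "ax": 0, "ay": 0, "az": 0}
    - {"x": 0.4, "y": 0, "z": 7, "ax": 0, "ay": 0, "az": 0}
    - {"x": 0, "y": 0, "z": 3, "ax": 0, "ay": 0, "az": 0}
    - {"x": 0, "y": 0, "z": 0, "ax": 0, "ay": 0, "az": 0}
    - {"x": 0, "y": 0, "z": 0, "ax": 0, "ay": 0, "az": 0}
    - {"x": 0, "y": 0, "z": 0, "ax": 0, "ay": 0, "az": 0}

```text
t: 18.25
tool_pos: [0.6318, 0.0969, 0.0439]
tool_rot: [0.696, 0.718, 0.0, 0.0]
force: [-4.0, -0.6, 13.7]
gripper_width: 0.0005
gripper_force: 7.0
```

```bash
cat > k.py <<'E'
from h import *
goto((.632,.0955,.041),1.8)
import cv2
b=robot.camera('scene')[:,:,::-1];t=robot.camera('top')[:,:,::-1]
s0=cv2.imread('pics/s8.png');P=s0[236:276,266:304]
print(cv2.minMaxLoc(cv2.matchTemplate(b[220:300,250:320],P,cv2.TM_CCOEFF_NORMED)),'ref',(16,16))
t0=cv2.imread('pics/t8.png');P=t0[205:245,290:330]
print(cv2.minMaxLoc(cv2.matchTemplate(t[195:255,280:340],P,cv2.TM_CCOEFF_NORMED)),'ref',(10,10))
E
python3 k.py
```

```text
t 18.25 pos [0.6318 0.0969 0.0439] yaw 1.81 z [ 0.001  0.001 -1.   ] shift [-1.4  0.2  2.9] az 0.01 F [-3.96 -0.59 13.72] w 0.0005493897168823322 7.023874316364527 q [0.13 0.67 1.68 0.   0.78 0.1 ]
(-0.3555658757686615, 0.9115798473358154, (0, 34), (16, 13)) ref (16, 16)
(0.11599220335483551, 0.961085855960846, (0, 20), (10, 10)) ref (10, 10)
```

Nearly at the stop (13.7 N). I press on until the force rises above the load.

Call:
apply_moves:
  commands:
    - {"x": 0, "y": 0, "z": 2, "ax": 0, "ay": 0, "az": 0}
    - {"x": 0, "y": 0, "z": 2, "ax": 0, "ay": 0, "az": 0}
    - {"x": 0, "y": 0, "z": 1, "ax": 0, "ay": 0, "az": 0}
    - {"x": 0, "y": 0, "z": 0, "ax": 0, "ay": 0, "az": 0}
    - {"x": 0, "y": 0, "z": 0, "ax": 0, "ay": 0, "az": 0}
    - {"x": 0, "y": 0, "z": 0, "ax": 0, "ay": 0, "az": 0}

```text
t: 18.95
tool_pos: [0.6319, 0.097, 0.0403]
tool_rot: [0.696, 0.718, 0.001, 0.0]
force: [-8.4, 0.1, 25.9]
gripper_width: 0.0006
gripper_force: 12.7
```

```bash
python3 k.py
```

```text
t 18.95 pos [0.6319 0.097  0.0403] yaw 1.8 z [ 0.001  0.001 -1.   ] shift [-1.5  0.1 -0.7] az 0.0 F [-8.43  0.15 25.92] w 0.0006029619944021313 12.682447682018392 q [0.13 0.68 1.68 0.   0.78 0.1 ]
(-0.3523445129394531, 0.9042288661003113, (0, 34), (15, 12)) ref (16, 16)
(0.11714443564414978, 0.959886908531189, (0, 20), (10, 10)) ref (10, 10)
```

```bash
python3 -c "
from cell import robot
print(robot.hand_in())"
```

```text
the job is handed in; nothing more can be done
None
```

I set the jack under the far lug, next to the flat mount, did the trial pump and let the platform back down. I then pumped the handle to its stop and handed the job in while holding it there at about 26 N; the lug looked about 12 mm up by camera, and no verdict came back.

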